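# Test a spring contact on the load tester

### The arm

A 6-joint arm with a two-finger parallel gripper is mounted at the origin on the work surface. World frame = base frame: x ahead of the robot, y to its left, z up, the work surface at z = 0. Lengths are in mm, angles in rad, forces in N, time in s.
With the tool pointing down it reaches from about 350 to 775 mm from the base axis. Payload 7.3 kg.
Tool frame: the origin (TCP) lies between the finger pads; the fingertips stand bot.tips_ahead ahead of it and the grasp point (between the pads) lies 6 mm ahead of it (bot.tips_ahead is the distance from the TCP to the fingertips, in mm); z points along the fingers, y is the line along which they close (so a half turn about z gives the same grasp; the last joint's range is limited). The gripper opens to 92 mm and grips with 3 to 60 N. Pads are 19 mm wide; open, the fingers measure 130 mm over their backs; the gripper's body (75 mm by 190 mm) begins 47 mm behind the grasp point.
Start: joints at [-1.488, 0.342, 1.524, -0, 1.275, -0.146], TCP at [119.096, -511.33, 251.741] pointing down, gripper open.
Joint ranges: [-2.53, 2.53], [-0.77, 2.02], [0.04, 2.7], [-1, 4.14], [0.28, 2.66], [-3.11, 3.11]. Speed limits (rad/s): [2.57, 2.57, 3.14, 3.14, 3.14, 3.14].

### API

Orientations are given as [roll, pitch, yaw] about the fixed x, y, z axes, in that order (R = Rz(yaw) Ry(pitch) Rx(roll)).
In Python, from plant import bot gives the robot as it stands. The module is installed in compiled form; this text tells all that it offers.
- The arm moves only by the tool step_arm, never from a script. Its argument "targets" is one flat list of numbers, 7 for each row, row after row: the opening, from 0 (shut) to 1 (fully open), then the shift along the tool's x, y, z each as a share of 100 mm, from -1 to 1, then the turn, a rotation vector about the tool's x, y, z each as a share of pi/4 rad, from -1 to 1. A call has 1 to 20 rows; each row is the pose to reach, as a shift and turn from the pose commanded when the call began, along the tool's axes at that moment; what a row does not reach only later rows make up. A row lasts 1/8 s, in which the tool goes at most 62.5 mm and 10.7 degrees, less where a joint would pass 70% of its speed; a pose out of reach is approached as far as the arm can. A call with a number of a shift or a turn outside -1 to 1 is refused whole. A call with a gripper value outside its range is refused whole. The fingers move at their own pace and stop on an object; the grip force is fixed at half the most. Time passes only in rows, so rows that repeat a pose let the fingers close. It gives the time, the measured TCP pose, the force, the opening and the grip force at its end, in the units of the state.
- bot.get_obs(): the state, without advancing time (a new reading comes with each control period).
- bot.capture(name): name is "side" or "top" or "wrist"; returns (picture, depth): 400x640x3 uint8, blue, green, red; 400x640 float32, mm along the optical axis (not along the pixel's ray), 0 where there is no reading.
- bot.camera_info(name): a dict with "fx", "fy", "cx", "cy" (pixels), "camera_from_world" (4x4, takes a point from world to camera coordinates); the wrist camera has in their place "hand_eye" (4x4, takes a point from camera to tool coordinates, whose origin is the TCP and whose axes are the flange's). Camera axes: x right, y down, z forward; pixel columns grow to the right and rows downward; lengths in mm; the calibration is good to about 2 mm. A picture is of the moment at which its call begins: read the wrist's pose just before it. camera_info takes no time and is no camera call.
- bot.close_job(): hands the job in; it is judged then, once.
The state is a dict: "time": time; "joint_positions": joint angles; "dq": joint speeds; "tau": joint torques, N m; "tool_pos": TCP position; "tcp_rot": TCP orientation; "contact_force": force on the tool from outside, world axes, zero at the start; "moment": the same for the moment, N m; "grip_width": finger opening in mm; "finger_force": force on a finger pad.
Only numpy, scipy, OpenCV 4.12 (cv2) and the standard library are available. Lean on these libraries where they do the work, as an engineer would, in place of code of your own. Each camera call takes 0.05 s, during which the arm holds its last target. There are 200 camera calls.

### The job

Stand the loose spring contact upright in the round recess of the load tester and press its cap down until the flange just rests on the three brass stop screws, which mark the test height. Hold it there for about two seconds with a light extra push of some 5 N on the stops to take the reading, never loading the tester beyond 24 N in all, then let the cap spring back and leave the unit standing in the recess. Leave the other things on the bench alone.

Things in the scene. Friction and masses are not known exactly. Their poses are not given: they have to be found in the camera images.
- head (a point): Centre of the knurled black plastic head (26 mm in diameter, 24 mm high) on top of the loose, round spring contact, which stands upright, 79 mm high, 0.14 kg. z points up along its axis. This point is 67 mm above the foot's underside. The head is fixed on the flange; the whole may be lifted by the head.
- flange (a point): Centre of the underside of the spring contact's flat steel flange disc, 68 mm in diameter, 5 mm thick, 17 mm below the head's centre. Flange and head are one piece, the cap, which slides straight down towards the foot against an open coil spring (travel 26 mm, flange 50 mm above the foot's underside at rest): it starts to yield at 3 N and needs 0.45 N more for each mm.
- foot (a point): Centre of the underside of the spring contact's dark steel foot, 36 mm in diameter and 14 mm high; z points up along its axis.
- seat (a point): Centre of the floor of the round recess, 40 mm in diameter and 6 mm deep, in the load tester's pan; z up, x towards the dial. The pan is a steel plate 100 mm square, its top 28 mm above the bench; it sinks 0.2 mm for each N on it (at most 6 mm), the recess and stop screws with it.
- stop_ring (a point): A point on the pan's top, on the recess axis, 6 mm above its floor. Round it, on a circle of 28 mm radius, stand three brass stop screws with flat heads 12 mm wide. All are set to one height, new each time and not measured: tops 26 to 36 mm above this point. They stop the flange of a seated spring contact after 8 to 18 mm of travel; from there on the load climbs about ten times as steeply.
- dial (a point): Centre of the dial face on top of the tester's housing, 40 mm above the bench, 105 mm from the recess centre. The housing measures 75 mm by 90 mm.
- needle (a joint): Needle of the tester's dial: it shows the whole load on the pan, from spring and stops together, 0.12 rad for each N, 0 for the empty pan, growing clockwise seen from above. Thin ticks every 2 N, the last, broad one at 24 N. The weight of the spring contact itself shows as 1.4 N.
- canister_mid (a point): Bystander: white plastic canister with screw top, 68 mm in diameter, 110 mm high; the point is 55 mm up its axis.
- clamp: Bystander: lead battery clamp terminal, about 95 mm by 60 mm by 18 mm, lying flat; origin on its underside.
- boot: Bystander: stepped round brown rubber terminal boot, 52 mm in diameter, 60 mm high; origin at the centre of its underside.
- spanner: Bystander: blue steel open spanner 190 mm long lying flat along its x; origin on its underside.
Not all that is in view belongs to the job. Leave any green or purple look-alike of the part that bears head alone.

How it is judged (in metres and radians):
On the way, in this order (a step that is already met when the one before it is completed fails the run):
1. the spring contact stands upright on the floor of the tester's recess, cap up (horizontal distance between foot and seat below 0.004 m and z of foot in the frame of seat between -0.003 and 0.002 m and angle between foot's own z axis and vertical below 0.06 rad), for 0.2 s.
2. the cap is pressed onto the stop screws with 1.5 to 12 N on the stops, held for 1 s (contact force between spring_cap and tester between 1.5 and 12 N and horizontal distance between foot and seat below 0.004 m and z of head in the frame of foot below 0.061 m), for 1 s.
At the end, for the whole second after the job is handed in: the spring contact stands upright (within 3.4 degrees), at rest and let go, on the floor of the tester's recess (within 4 mm of its centre and 2 mm of its floor), its cap sprung back to within 2 mm of its full height (horizontal distance between foot and seat below 0.004 m and z of foot in the frame of seat below 0.002 m and angle between foot's own z axis and vertical below 0.06 rad and z of head in the frame of foot above 0.065 m and linear speed of spring_unit below 0.02 m/s); the robot touches nothing.
It fails at once if the load of the spring contact on the tester exceeds 25 N (contact force between spring_unit and tester above 25 N).
It fails at once if the robot presses on the tester itself with more than 25 N (contact force between any of the fingers, the arm and tester above 25 N).
It fails at once if a bystander is moved by more than 20 mm (distance of any of canister_mid, clamp, boot, spanner from where it was at the start of the episode above 0.02 m).
It also fails if it takes over 69 s, if anything falls off the work surface, if the arm or the gripper's body presses on something with over 40 N, if the wrist force passes 120 N, or if a joint passes its speed limit or range.

## Working session

There is one attempt and no reset: what is moved stays moved. The work goes in short steps, Python scripts to look and compute and a tool call to move; the robot and the scene stay as the last step left them, time stands still between calls to the robot, and variables do not carry over. Pictures are saved under pics/ and viewed, at most 10 in all, crops included, and the job is handed in when it is done.

Besides the shell and the picture viewer there is one more tool, called after ">>>" as name(argument=value, ...) on one line, values as JSON. step_arm: Moves the arm, as the interface text tells. Shift numbers are shares of 100 mm and turn numbers shares of pi/4 rad, none past 1 either way. Its arguments: {"type":"object","properties":{"targets":{"type":"array"}},"required":["targets"]}

```bash
mkdir -p pics; cat > h.py <<'E'
import numpy as np, cv2
from scipy.spatial.transform import Rotation as R
from plant import bot
def T_tool():
    o=bot.get_obs(); T=np.eye(4); T[:3,:3]=R.from_euler('xyz',o['tcp_rot']).as_matrix(); T[:3,3]=o['tool_pos']; return T
def cam(name):
    i=bot.camera_info(name)
    W=T_tool()@np.array(i['hand_eye']) if name=='wrist' else np.linalg.inv(np.array(i['camera_from_world']))
    return i,W
def on_plane(i,W,u,v,z):
    d=W[:3,:3]@np.array([(u-i['cx'])/i['fx'],(v-i['cy'])/i['fy'],1]); o=W[:3,3]
    return o+d*(z-o[2])/d[2]
def proj(i,W,p):
    q=np.linalg.inv(W)@np.append(p,1); return i['fx']*q[0]/q[2]+i['cx'], i['fy']*q[1]/q[2]+i['cy']
E
python3 - <<'E'
from h import *
print(bot.get_obs(), bot.tips_ahead)
for n in ['top','side']:
    i,W=cam(n); p,d=bot.capture(n); cv2.imwrite(f'pics/{n}0.png',p); np.save(n+'0.npy',d); print(n,W.round(2).tolist(),i['fx'])
E
```

```text
{'time': 0.0, 'joint_positions': array([-1.48802276e+00,  3.42719417e-01,  1.52503285e+00, -1.15537526e-06,
        1.27540960e+00, -1.46008569e-01]), 'dq': array([ 8.44482873e-04, -1.69289887e-04, -9.12645435e-04,  1.08148651e-03,
       -6.99401582e-05,  8.24724541e-04]), 'tau': array([ 1.04223553e-03, -4.31238163e+01, -2.44219315e+01,  7.18867988e-02,
        5.59753203e-02, -1.13339490e-04]), 'tool_pos': array([ 119.05081842, -510.93384471,  251.04113263]), 'tcp_rot': array([-3.14003998e+00, -2.27212099e-04,  2.28782295e-01]), 'contact_force': array([ 0.59713457, -0.34397352,  0.04159741]), 'moment': array([ 0.02646258, -0.00876185,  0.02576377]), 'finger_force': 0.0, 'grip_width': 91.81152133176482} 25.0
top [[-0.02, -0.98, 0.2, 370.28], [-1.0, 0.02, -0.01, 83.3], [0.01, -0.2, -0.98, 1034.15], [0.0, 0.0, 0.0, 1.0]] 428.94745541047894
side [[-0.87, -0.28, 0.41, 219.3], [-0.5, 0.5, -0.71, 692.99], [-0.0, -0.82, -0.57, 566.82], [0.0, 0.0, 0.0, 1.0]] 374.45828315396545
```

View pics/top0.png

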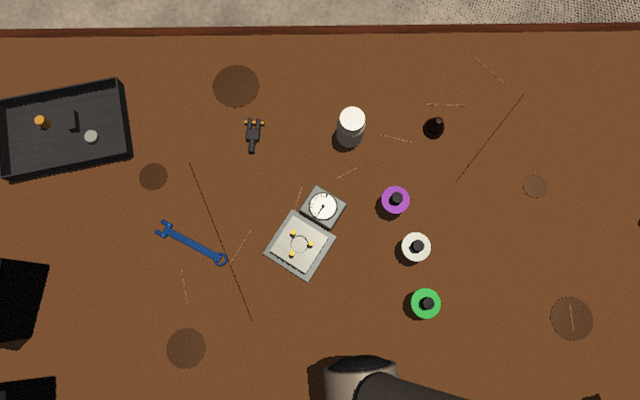

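View pics/side0.png

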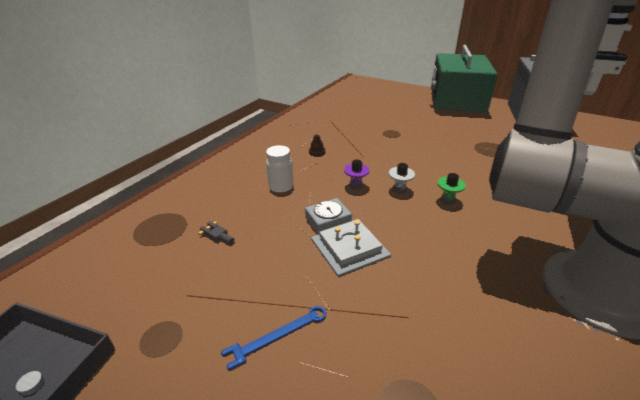

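Top view: steel-flange contact at (416,247), purple look-alike at (396,199), green one at (427,303). The boot at (434,127) is also dark. I choose the steel one. The tester recess is at (300,243), its dial at (323,206), the canister at (351,125).

```bash
python3 - <<'E'
from h import *
i,W=cam('top'); p=cv2.imread('pics/top0.png'); 
cv2.imwrite('pics/crop.png',cv2.resize(p[180:320,240:450],None,fx=3.5,fy=3.5,interpolation=cv2.INTER_CUBIC))
def cen(m,box):
    x0,y0,x1,y1=box; s=m[y0:y1,x0:x1].astype(np.uint8)
    n,l,st,c=cv2.connectedComponentsWithStats(s); k=1+np.argmax(st[1:,4]); return c[k]+[x0,y0],st[k]
g=p.max(2)
c,s=cen(g>140,(395,225,440,268)); print('flange',c,s,on_plane(i,W,*c,55))
c,s=cen(g<60,(405,235,430,260)); print('head',c,s,on_plane(i,W,*c,73))
c,s=cen(g>170,(305,190,342,222)); print('dial',c,s,on_plane(i,W,*c,40))
hsv=cv2.cvtColor(p,cv2.COLOR_BGR2HSV); m=cv2.inRange(hsv,(18,120,120),(35,255,255))[215:275,270:330]
n,l,st,c=cv2.connectedComponentsWithStats(m)
for k in range(1,n): print('screw',st[k],c[k]+[270,215],on_plane(i,W,*(c[k]+[270,215]),59))
for nm,uv,z in [('canister',(352,117),110),('purple',(396,199),55),('green',(426,303),55)]: print(nm,on_plane(i,W,*uv,z))
print(cam('wrist')[0])
E
```

```text
flange [415.80071813 246.2459605 ] [  6   7  30  30 557] [ 468.09662158 -133.11484033   55.        ]
head [413.5862069  248.20689655] [ 4  6 14 12 58] [ 461.98004942 -123.89983705   73.        ]
dial [322.68858801 205.83172147] [  5   3  26  26 517] [568.80918723  78.3277444   40.        ]
screw [21 15  4  5 18] [292.66666667 232.        ] [505.03603998 148.1383429   59.        ]
screw [39 26  4  5 17] [310.41176471 243.11764706] [478.8484403  107.80619892  59.        ]
screw [20 36  4  5 18] [291.5 253. ] [457.10420608 150.91118692  59.        ]
canister [761.42099371   8.08412545 110.        ]
purple [579.35575539 -93.25516587  55.        ]
green [ 341.07501544 -148.44665881   55.        ]
{'fx': 316.45783725994846, 'fy': 316.45783725994846, 'cx': 321.9399939616203, 'cy': 200.13194411724476, 'hand_eye': array([[-8.62103286e-04, -9.63462278e-01, -2.67842668e-01,
         7.15277377e+01],
       [ 9.99999521e-01, -9.54626588e-04,  2.15215281e-04,
         4.78652561e-01],
       [-4.63041537e-04, -2.67842354e-01,  9.63462640e-01,
        -1.32692833e+02],
       [ 0.00000000e+00,  0.00000000e+00,  0.00000000e+00,
         1.00000000e+00]])}
```

View pics/crop.png

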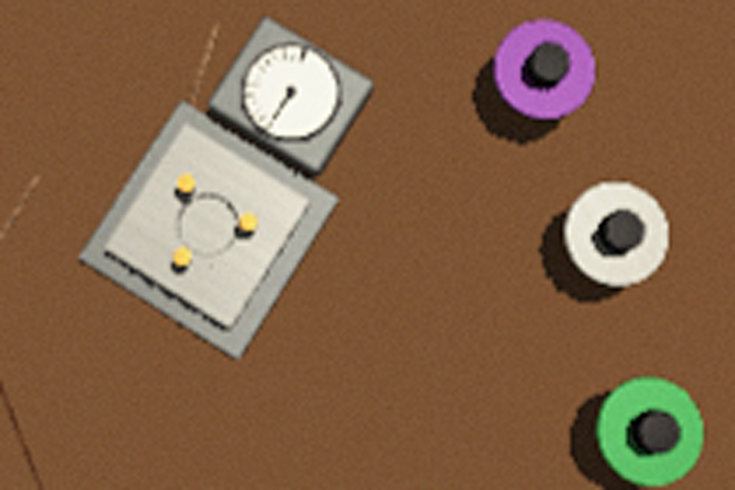

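The crop confirms it: the white/steel flange with black head is the target, the neighbours are purple and green. Contact at about (468,-133), recess axis at (480.3,135.6). Moving above the contact.

>>> step_arm(targets=[1,0.85,-0.58,0,0,0,0,1,0.85,-0.58,0,0,0,0,1,0.85,-0.58,0,0,0,0])

```text
time: 0.48
tool_pos: [190.0, -433.7, 251.7]
tcp_rot: [-3.141, -0.0, 0.232]
contact_force: [-0.5, -0.5, -0.3]
grip_width: 91.9
finger_force: 0.0
```

>>> step_arm(targets=[1,0.85,-0.58,0,0,0,0,1,0.85,-0.58,0,0,0,0,1,0.85,-0.58,0,0,0,0])

```text
time: 0.85
tool_pos: [259.1, -359.0, 251.7]
tcp_rot: [3.142, 0.0, 0.232]
contact_force: [-0.7, -0.8, 0.2]
grip_width: 92.0
finger_force: 0.0
```

>>> step_arm(targets=[1,0.85,-0.58,0,0,0,0,1,0.85,-0.58,0,0,0,0,1,0.85,-0.58,0,0,0,0])

```text
time: 1.23
tool_pos: [328.6, -284.0, 251.7]
tcp_rot: [3.141, 0.0, 0.231]
contact_force: [0.6, -0.7, 0.9]
grip_width: 91.8
finger_force: 0.0
```

>>> step_arm(targets=[1,0.85,-0.58,0,0,0,0,1,0.85,-0.58,0,0,0,0,1,0.85,-0.58,0,0,0,0])

```text
time: 1.6
tool_pos: [398.3, -208.7, 251.5]
tcp_rot: [3.141, 0.0, 0.231]
contact_force: [-1.3, -0.5, -0.1]
grip_width: 91.5
finger_force: 0.0
```

>>> step_arm(targets=[1,0.85,-0.57,0.3,0,0,0,1,0.85,-0.57,0.3,0,0,0,1,0.85,-0.57,0.3,0,0,0,1,0.85,-0.57,0.3,0,0,0,1,0.85,-0.57,0.3,0,0,0])

```text
time: 2.22
tool_pos: [466.9, -135.2, 222.1]
tcp_rot: [3.141, -0.0, 0.227]
contact_force: [-0.9, -0.0, 0.1]
grip_width: 91.9
finger_force: 0.0
```

```bash
python3 - <<'E'
from h import *
i,W=cam('wrist'); p,d=bot.capture('wrist'); cv2.imwrite('pics/w1.png',p); np.savez('w1.npz',W=W)
g=p.min(2); hsv=cv2.cvtColor(p,cv2.COLOR_BGR2HSV)
m=((hsv[...,1]<60)&(hsv[...,2]>110)).astype(np.uint8)
u,v=map(int,proj(i,W,[468,-133,55])); print(u,v)
cs,_=cv2.findContours(m,cv2.RETR_EXTERNAL,cv2.CHAIN_APPROX_NONE)
for c in cs:
    if cv2.contourArea(c)>1500:
        e=cv2.fitEllipse(c); print(cv2.contourArea(c),e,on_plane(i,W,*e[0],55))
print(bot.get_obs()['tool_pos'],bot.get_obs()['tcp_rot'])
E
```

```text
319 186
11620.0 ((260.0003967285156, 383.1897888183594), (34.214046478271484, 560.7192993164062), 89.59909057617188) [ 222.51157634 -117.63701632   55.        ]
4097.0 ((401.31768798828125, 290.141845703125), (48.560585021972656, 204.71083068847656), 92.78731536865234) [ 377.28852654 -243.4890764    55.        ]
2259.5 ((320.0431213378906, 183.37838745117188), (60.44366455078125, 65.11917114257812), 169.62518310546875) [ 471.5853991  -132.95753108   55.        ]
21621.5 ((88.70491027832031, 84.41458892822266), (146.3947296142578, 200.01158142089844), 30.93733787536621) [513.46061579  88.17102169  55.        ]
[ 466.99120011 -134.95722791  222.12921478] [ 3.14073570e+00 -3.73234131e-04  2.26778005e-01]
```

View pics/w1.png

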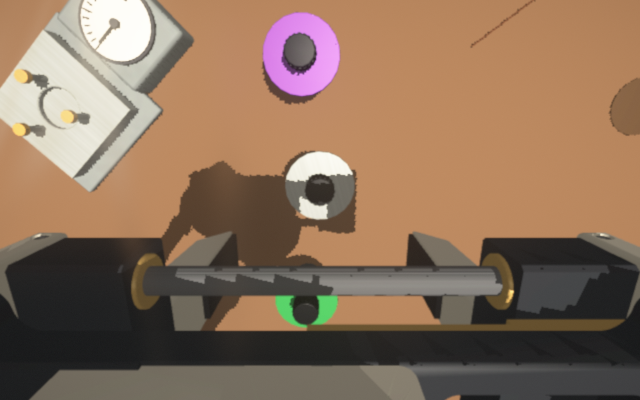

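Wrist view: steel contact at (320,186), exactly where the top-view estimate projects. Purple (301,54), green (306,305) and tester are clear. Descending.

>>> step_arm(targets=[0.6,0.015,-0.017,0.4,0,0,0,0.6,0.015,-0.017,0.8,0,0,0,0.6,0.015,-0.017,0.95,0,0,0,0.6,0.015,-0.017,0.95,0,0,0])

```text
time: 2.78
tool_pos: [467.7, -132.0, 126.1]
tcp_rot: [-3.141, 0.002, 0.228]
contact_force: [0.4, -0.3, -0.4]
grip_width: 57.5
finger_force: 0.0
```

>>> step_arm(targets=[0.6,0,0,0.2,0,0,0,0.6,0,0,0.35,0,0,0,0.6,0,0,0.43,0,0,0,0.6,0,0,0.43,0,0,0,0.6,0,0,0.43,0,0,0])

```text
time: 3.4
tool_pos: [469.0, -131.8, 84.5]
tcp_rot: [3.141, -0.001, 0.229]
contact_force: [-0.7, 0.2, -0.1]
grip_width: 55.1
finger_force: 0.0
```

>>> step_arm(targets=[0,0,0,0,0,0,0,0,0,0,0,0,0,0,0,0,0,0,0,0,0,0,0,0,0,0,0,0,0,0,0,0,0,0,0,0,0,0,0,0,0,0,0,0,0,0,0,0,0])

```text
time: 4.28
tool_pos: [468.6, -131.5, 83.7]
tcp_rot: [3.141, -0.0, 0.229]
contact_force: [0.5, -0.3, 0.2]
grip_width: 25.3
finger_force: 30.0
```

>>> step_arm(targets=[0,0,0,-0.4,0,0,0,0,0,0,-0.8,0,0,0,0,0,0,-0.9,0,0,0,0,0,0,-0.9,0,0,0,0,0,0,-0.9,0,0,0])

```text
time: 4.9
tool_pos: [467.7, -131.1, 172.2]
tcp_rot: [-3.14, 0.002, 0.229]
contact_force: [0.9, -0.6, -1.4]
grip_width: 25.3
finger_force: 30.0
```

```bash
python3 - <<'E'
from h import *
i,W=cam('wrist'); p,d=bot.capture('wrist'); cv2.imwrite('pics/w2.png',p); print(bot.get_obs())
E
```

```text
{'time': 4.95, 'joint_positions': array([-4.31218607e-01,  3.56419467e-01,  1.74436724e+00, -5.62663945e-05,
        1.04388248e+00,  9.10839898e-01]), 'dq': array([ 0.00023109, -0.00019223, -0.0032532 , -0.00139273,  0.00476231,
        0.000717  ]), 'tau': array([ 1.96053187e-02, -4.18275011e+01, -2.19014078e+01,  6.83078729e-02,
       -4.12776705e-02, -1.14720028e-04]), 'tool_pos': array([ 467.74951944, -131.12709773,  172.18874707]), 'tcp_rot': array([-3.13974484e+00,  2.46027743e-03,  2.28768465e-01]), 'contact_force': array([-0.33655629,  1.10895219, -2.40086415]), 'moment': array([ 0.02878174, -0.0180599 ,  0.028563  ]), 'finger_force': 29.976050555706024, 'grip_width': 25.6507571728804}
```

View pics/w2.png

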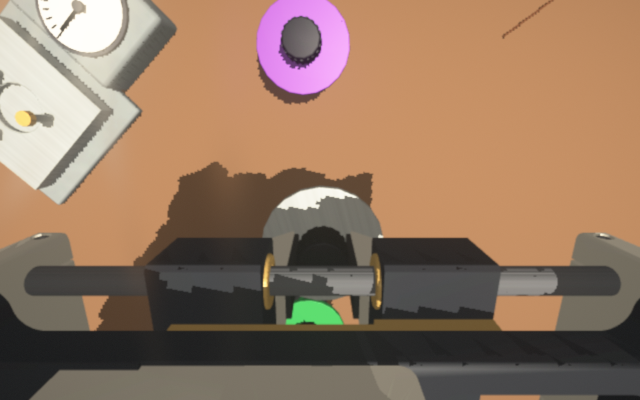

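The contact is held centred in the gripper: flange front edge at (323,187) gives an offset below 1 mm. The purple one (302,42) and green one are untouched. Carrying it towards the tester.

>>> step_arm(targets=[0,0.24,-0.86,0,0,0,0,0,0.24,-0.86,0,0,0,0,0,0.24,-0.86,0,0,0,0])

```text
time: 5.32
tool_pos: [471.8, -40.7, 172.7]
tcp_rot: [-3.141, 0.002, 0.232]
contact_force: [0.1, -0.4, -0.4]
grip_width: 25.0
finger_force: 30.0
```

>>> step_arm(targets=[0,0.24,-0.86,0,0,0,0,0,0.24,-0.86,0,0,0,0,0,0.24,-0.86,0,0,0,0,0,0.24,-0.86,0,0,0,0,0,0.24,-0.86,0,0,0,0])

```text
time: 5.95
tool_pos: [476.4, 45.7, 173.5]
tcp_rot: [3.141, 0.0, 0.227]
contact_force: [0.7, 1.0, -1.3]
grip_width: 25.2
finger_force: 30.0
```

```bash
python3 - <<'E'
from h import *
i,W=cam('wrist'); p,d=bot.capture('wrist'); cv2.imwrite('pics/w3.png',p); print(bot.get_obs()['tool_pos'])
hsv=cv2.cvtColor(p,cv2.COLOR_BGR2HSV); m=cv2.inRange(hsv,(18,120,120),(35,255,255)); m[225:]=0
n,l,st,c=cv2.connectedComponentsWithStats(m)
for k in range(1,n):
    if st[k,4]>30: print(st[k],[on_plane(i,W,*c[k],z).round(1)[:2].tolist() for z in (54,59,64)], d[int(c[k][1]),int(c[k][0])])
    if st[k,4]>30:
        u,v=c[k]; D=d[int(v),int(u)]; print((W@[(u-i['cx'])/i['fx']*D,(v-i['cy'])/i['fy']*D,D,1]).round(1))
E
```

```text
[476.33786058  45.79818623 173.55084506]
[196 130  14  13 113] [[507.2, 148.8], [508.0, 147.0], [508.7, 145.3]] 246.82121
[507.4 148.4  55.    1. ]
[242 173  13   9  46] [[483.5, 107.3], [484.7, 106.3], [486.0, 105.4]] 256.2004
[483.6 107.2  54.3   1. ]
[186 187  13  13 114] [[459.5, 150.9], [461.2, 149.1], [463.0, 147.3]] 259.46066
[459.7 150.6  54.6   1. ]
```

View pics/w3.png

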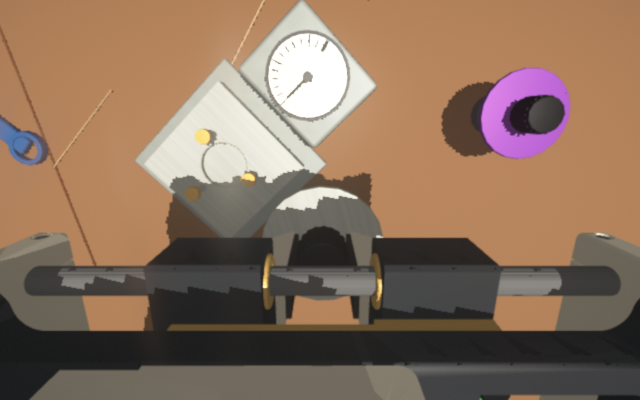

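Wrist view: screws at (203,136), (249,178), (193,193), tops at about z=54.6 by depth. The recess is at (225,164) and the needle is near zero. Recess axis is about (482.2,136.9) in the tool's terms. Moving over it and lowering.

>>> step_arm(targets=[0,0.264,-0.875,0,0,0,0,0,0.264,-0.875,0,0,0,0,0,0.264,-0.875,0,0,0,0,0,0.264,-0.875,0,0,0,0,0,0.264,-0.875,0,0,0,0])

```text
time: 6.62
tool_pos: [482.2, 137.0, 173.7]
tcp_rot: [3.141, 0.0, 0.227]
contact_force: [0.3, 0.1, -0.7]
grip_width: 25.2
finger_force: 30.0
```

>>> step_arm(targets=[0,0,0,0.25,0,0,0,0,0,0,0.45,0,0,0,0,0,0,0.58,0,0,0,0,0,0,0.58,0,0,0,0,0,0,0.58,0,0,0,0,0,0,0.58,0,0,0])

```text
time: 7.38
tool_pos: [482.6, 138.2, 116.4]
tcp_rot: [3.141, -0.002, 0.229]
contact_force: [-0.3, -0.2, -0.4]
grip_width: 25.5
finger_force: 30.0
```

```bash
python3 - <<'E'
from h import *
o=bot.get_obs(); print(o['tool_pos'],o['contact_force'])
for n in ('side','wrist'):
    i,W=cam(n); p,d=bot.capture(n); cv2.imwrite(f'pics/{n}4.png',p)
    if n=='side':
        u,v=map(int,proj(i,W,[482,136,50])); s=cv2.resize(p[v-60:v+60,u-80:u+80],None,fx=3.75,fy=3.75,interpolation=cv2.INTER_CUBIC)
    else: w=p[0:250,160:500]
w=cv2.resize(w,None,fx=.58,fy=.58)
cv2.imwrite('pics/c4.png',np.hstack([s,np.vstack([w,np.zeros((450-w.shape[0],w.shape[1],3),np.uint8)])]))
E
```

```text
[482.63752041 138.15756847 116.42855933] [-0.2527774  -0.16216441 -0.43610835]
```

View pics/c4.png

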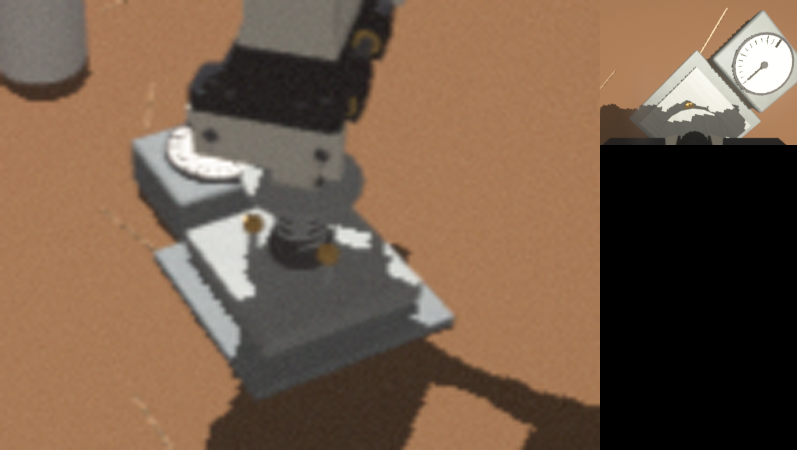

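The side crop shows the foot between the screws, just above the pan; needle at zero. Lowering into the recess, watching the force.

>>> step_arm(targets=[0,0,0,0.03,0,0,0,0,0,0,0.06,0,0,0,0,0,0,0.08,0,0,0,0,0,0,0.08,0,0,0,0,0,0,0.08,0,0,0])

```text
time: 8.1
tool_pos: [482.2, 138.1, 107.7]
tcp_rot: [3.141, 0.0, 0.229]
contact_force: [0.2, 0.0, -1.2]
grip_width: 25.3
finger_force: 30.0
```

>>> step_arm(targets=[0,0,0,0.02,0,0,0,0,0,0,0.035,0,0,0,0,0,0,0.035,0,0,0,0,0,0,0.035,0,0,0])

```text
time: 8.6
tool_pos: [482.4, 138.1, 104.5]
tcp_rot: [3.141, -0.001, 0.229]
contact_force: [0.2, -1.2, 4.2]
grip_width: 25.2
finger_force: 30.0
```

```bash
cat > look.py <<'E'
from h import *
import sys
F=[];Z=[];P=[]
for k in range(3):
    o=bot.get_obs(); F.append(o['contact_force']); P.append(o['tool_pos']); i,W=cam('wrist'); p,d=bot.capture('wrist')
print(o['time'],np.mean(P,0).round(2),np.mean(F,0).round(2),np.array(o['moment']).round(2))
# dial: white disc centre, needle angle from dark pixels, tool-frame direction
u,v=map(int,proj(i,W,[568.8,79,40])); print(u,v)
y0,x0=max(v-60,0),max(u-60,0); c=p[y0:v+60,x0:u+60]
cv2.imwrite(f'pics/{sys.argv[1]}.png',cv2.resize(c,None,fx=4,fy=4,interpolation=cv2.INTER_CUBIC))
E
python3 look.py d1
```

```text
8.7 [482.38 138.12 104.43] [-0.26 -0.94  2.83] [-0.04  0.    0.04]
449 113
```

View pics/d1.png

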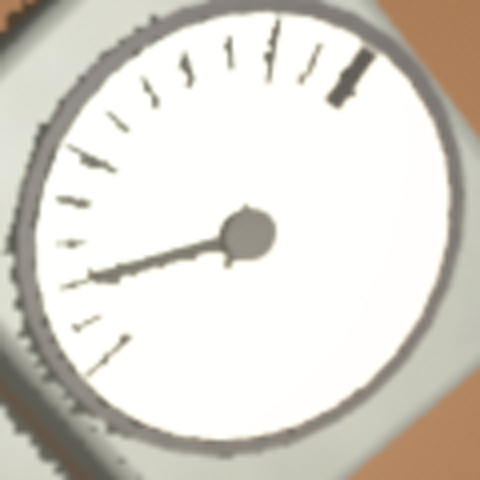

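The needle reads 4 N and the foot sits in the recess: no force at TCP 107.7, contact at about 105. So wrist force plus 1.4 N gives the load. Pressing 13 mm, then in small steps.

>>> step_arm(targets=[0,0,0,0.03,0,0,0,0,0,0,0.06,0,0,0,0,0,0,0.09,0,0,0,0,0,0,0.12,0,0,0,0,0,0,0.13,0,0,0,0,0,0,0.13,0,0,0])

```text
time: 9.5
tool_pos: [482.5, 138.0, 91.5]
tcp_rot: [3.141, -0.001, 0.229]
contact_force: [-0.8, -1.2, 7.8]
grip_width: 25.4
finger_force: 30.0
```

>>> step_arm(targets=[0,0,0,0.02,0,0,0,0,0,0,0.03,0,0,0,0,0,0,0.03,0,0,0,0,0,0,0.03,0,0,0])

```text
time: 10.0
tool_pos: [482.6, 138.0, 88.6]
tcp_rot: [3.141, -0.001, 0.229]
contact_force: [-1.4, -1.6, 9.9]
grip_width: 24.8
finger_force: 30.0
```

```bash
cat >> look.py <<'E'
g=p.min(2).astype(int); w=(g[y0:v+60,x0:u+60]>225).astype(np.uint8)
cs,_=cv2.findContours(w,cv2.RETR_EXTERNAL,cv2.CHAIN_APPROX_NONE); e=cv2.fitEllipse(cv2.convexHull(max(cs,key=cv2.contourArea)))
(ex,ey),(a,b),_=e; r=(a+b)/4
t=np.linspace(0,2*np.pi,720,endpoint=False)
prof=np.mean([g[(y0+ey+r*k*np.sin(t)).round().astype(int).clip(0,399),(x0+ex+r*k*np.cos(t)).round().astype(int)] for k in (.35,.45,.55)],0)
tk=prof<200; print('dial c',ex,ey,r,'needle img angle',np.angle(np.sum(np.exp(1j*t)*np.clip(230-prof,0,None)**2)).round(3))
E
python3 look.py d2
```

```text
10.1 [482.54 138.01  88.66] [-0.8  -1.84  9.34] [-0.25  0.17  0.02]
460 113
dial c 59.66626739501953 55.831295013427734 56.24116325378418 needle img angle -2.68
```

>>> step_arm(targets=[0,0,0,0.01,0,0,0,0,0,0,0.02,0,0,0,0,0,0,0.02,0,0,0,0,0,0,0.02,0,0,0])

```text
time: 10.65
tool_pos: [482.6, 138.0, 86.7]
tcp_rot: [3.141, -0.001, 0.229]
contact_force: [-1.5, -1.9, 9.7]
grip_width: 25.2
finger_force: 30.0
```

```bash
python3 look.py d3
```

```text
10.75 [482.56 138.    86.75] [-0.79 -1.74 10.12] [-0.22  0.24 -0.01]
461 113
dial c 60.07184600830078 55.77339172363281 56.84961700439453 needle img angle -2.566
```

>>> step_arm(targets=[0,0,0,0.01,0,0,0,0,0,0,0.01,0,0,0,0,0,0,0.01,0,0,0])

```text
time: 11.18
tool_pos: [482.6, 138.0, 85.8]
tcp_rot: [3.141, -0.001, 0.229]
contact_force: [-1.8, -1.6, 9.6]
grip_width: 25.5
finger_force: 30.0
```

```bash
python3 look.py d4
```

```text
11.275 [482.57 137.99  85.79] [-0.98 -1.83 10.32] [-0.31  0.25  0.01]
462 113
dial c 59.75381088256836 55.80775451660156 57.122568130493164 needle img angle -2.51
```

>>> step_arm(targets=[0,0,0,0.01,0,0,0,0,0,0,0.01,0,0,0,0,0,0,0.01,0,0,0])

```text
time: 11.7
tool_pos: [482.6, 138.0, 85.1]
tcp_rot: [3.141, -0.001, 0.229]
contact_force: [-2.8, -2.5, 13.4]
grip_width: 25.4
finger_force: 30.0
```

```bash
python3 look.py d5
```

```text
11.8 [482.59 137.98  85.09] [-2.09 -2.5  13.5 ] [-0.32  0.35 -0.03]
462 113
dial c 60.28818130493164 55.86125183105469 57.288156509399414 needle img angle -2.067
```

>>> step_arm(targets=[0,0,0,0.01,0,0,0,0,0,0,0.01,0,0,0,0,0,0,0.01,0,0,0])

```text
time: 12.22
tool_pos: [482.6, 138.0, 84.4]
tcp_rot: [3.141, -0.001, 0.229]
contact_force: [-3.3, -3.0, 16.5]
grip_width: 25.2
finger_force: 30.0
```

```bash
python3 look.py d6
```

```text
12.325 [482.61 137.96  84.41] [-3.26 -2.91 16.85] [-0.3   0.53 -0.03]
463 113
dial c 59.74954605102539 55.90150833129883 57.498003005981445 needle img angle -1.65
```

Stop contact was found: the slope has kinked, the load is about 18.3 N and about 6.7 N of it is on the stops. Backing off 0.4 mm to about 5 N and holding.

>>> step_arm(targets=[0,0,0,-0.004,0,0,0,0,0,0,-0.004,0,0,0,0,0,0,-0.004,0,0,0,0,0,0,-0.004,0,0,0,0,0,0,-0.004,0,0,0,0,0,0,-0.004,0,0,0,0,0,0,-0.004,0,0,0,0,0,0,-0.004,0,0,0,0,0,0,-0.004,0,0,0,0,0,0,-0.004,0,0,0,0,0,0,-0.004,0,0,0,0,0,0,-0.004,0,0,0,0,0,0,-0.004,0,0,0,0,0,0,-0.004,0,0,0,0,0,0,-0.004,0,0,0,0,0,0,-0.004,0,0,0,0,0,0,-0.004,0,0,0,0,0,0,-0.004,0,0,0])

```text
time: 14.62
tool_pos: [482.6, 138.0, 84.7]
tcp_rot: [3.141, -0.001, 0.229]
contact_force: [-2.2, -2.6, 15.0]
grip_width: 25.3
finger_force: 30.0
```

```bash
python3 look.py d7
```

```text
14.725 [482.62 137.97  84.69] [-2.83 -2.66 14.75] [-0.35  0.48 -0.02]
463 114
dial c 59.52183532714844 54.87339782714844 57.42318534851074 needle img angle -1.816
```

View pics/d7.png

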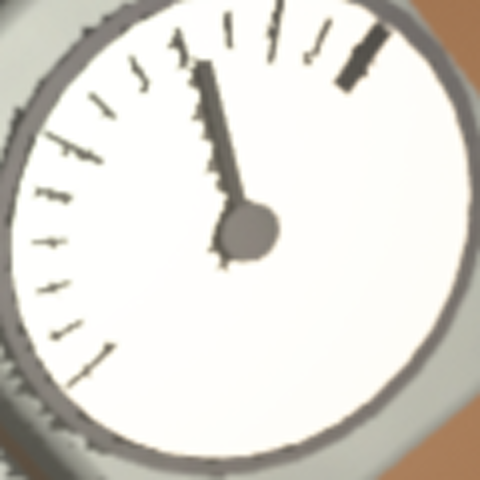

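The needle stands at about 16.7 N, so roughly 5 N on the stops, held over 2 s. Now easing up to let the spring extend, then releasing.

>>> step_arm(targets=[0,0,0,-0.03,0,0,0,0,0,0,-0.06,0,0,0,0,0,0,-0.1,0,0,0,0,0,0,-0.14,0,0,0,0,0,0,-0.18,0,0,0,0,0,0,-0.2,0,0,0,0,0,0,-0.2,0,0,0,0,0,0,-0.2,0,0,0])

```text
time: 15.78
tool_pos: [482.2, 138.1, 103.4]
tcp_rot: [3.141, 0.0, 0.229]
contact_force: [1.4, -0.8, 3.3]
grip_width: 25.3
finger_force: 30.0
```

```bash
python3 look.py d8
```

```text
15.875 [482.17 138.12 103.42] [ 0.88 -0.64  3.26] [-0.11 -0.16 -0.03]
450 113
dial c 59.868980407714844 55.56760025024414 52.24020957946777 needle img angle 2.791
```

>>> step_arm(targets=[0,0,0,-0.013,0,0,0,0,0,0,-0.013,0,0,0,0,0,0,-0.013,0,0,0,0.5,0,0,-0.013,0,0,0,0.5,0,0,-0.013,0,0,0,0.5,0,0,-0.013,0,0,0,0.5,0,0,-0.013,0,0,0,0.5,0,0,-0.013,0,0,0])

```text
time: 16.92
tool_pos: [482.1, 138.1, 104.8]
tcp_rot: [3.142, 0.0, 0.229]
contact_force: [-0.7, 0.5, -0.2]
grip_width: 46.1
finger_force: 0.0
```

>>> step_arm(targets=[0.5,0,0,-0.1,0,0,0,0.5,0,0,-0.3,0,0,0,0.5,0,0,-0.6,0,0,0,0.5,0,0,-1,0,0,0,0.5,0,0,-1,0,0,0,0.5,0,0,-1,0,0,0,0.5,0,0,-1,0,0,0])

```text
time: 17.8
tool_pos: [481.5, 138.0, 203.9]
tcp_rot: [-3.141, 0.002, 0.229]
contact_force: [-0.0, 0.1, 0.1]
grip_width: 45.6
finger_force: 0.0
```

```bash
python3 look.py d9; python3 - <<'E'
from h import *
n='side'; i,W=cam(n); p,d=bot.capture(n); u,v=map(int,proj(i,W,[482,136,60])); s=cv2.resize(p[v-60:v+60,u-80:u+80],None,fx=3.3,fy=3.3,interpolation=cv2.INTER_CUBIC)
w,_=bot.capture('wrist'); w=w[:270,190:450]; w=cv2.resize(w,(256,266)); s=np.hstack([s,np.vstack([w,np.zeros((s.shape[0]-266,256,3),np.uint8)])])
cv2.imwrite('pics/end.png',s)
E
```

```text
17.9 [481.58 138.05 203.92] [ 0.01  0.37 -0.09] [-0.    0.02  0.06]
406 111
dial c 61.01326370239258 58.47321701049805 34.895145416259766 needle img angle 2.474
```

View pics/end.png

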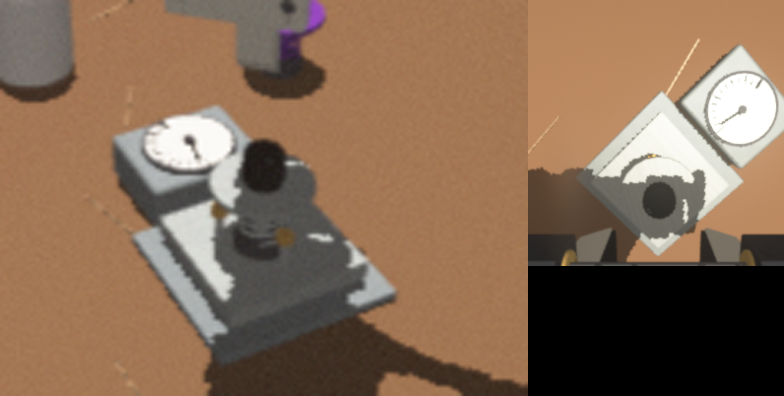

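The unit stands upright in the recess with its cap sprung back. The needle is near 1.4 N and the gripper is clear. Handing in.

```bash
python3 -c "
from plant import bot
print(bot.close_job())"
```

```text
the job is handed in; nothing more can be done
None
```

I stood the spring contact in the recess, pressed it onto the stops for over 2 s with about 5 N on them (about 16.7 N in all, peak about 18.5 N), let it spring back, left it standing upright and handed the job in; no verdict was returned.

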